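# Clamp a die carrier in the strap-stamping press with a break-back torque wrench

## Task

Slide the loose die carrier, die end first, into the mouth of the stamping press until it is fully home against the stop at the back, flat on the slab with the die under the press foot. Then turn the torque wrench on top of the press clockwise (seen from above) until the clamp screw comes up tight and the wrench handle breaks over at its knuckle; stop there without forcing the handle on to the end of its bend, and back off so that it springs straight again with the clamp still tight. Leave the thread spool, the jar and the mallet where they are.

Things in the scene. Friction and masses are not known exactly. Their poses are not given: they have to be found in the camera images.
- press: Green portal press bolted to the slab, 101 mm (x) by 76 mm (y), top at 75 mm. Origin on the slab under the screw's axis, z up. Its mouth looks along its +y: a straight channel along y, 61 mm wide (centred on x = 0), which runs on the bare slab. The foot, then the bridge (underside at 40 mm) hang over it. The carrier enters moving along the press's -y.
- press_mouth (a point): Centre of the channel's mouth, at slab level, 35 mm along +y from the press's origin; axes as the press's. Two flared lead-ins, 14 mm high, stand 23 mm further out and widen the entrance to about 87 mm. The bridge's front face is above this point.
- press_stop (a point): Middle of the face of the back stop (30 mm high), at slab level, 40 mm along -y from the press's origin. The carrier's front edge must meet it.
- foot_face (a point): Centre of the underside of the round steel clamp foot (44 mm in diameter) on the press's axis. At the start it hangs 16 to 18 mm above the slab, 2 to 4 mm over a die slid in. It comes down slowly as the screw is turned clockwise; clamped, it stands a little over 14 mm above the slab, on the die.
- carrier_rib (a point): Centre, 24 mm above the slab, of the upright grip rib of the loose die carrier (0.3 to 0.5 kg): aluminium plate 56 (x) by 165 (y) by 8 mm, flat on the slab. Rib 14 mm thick in x, 36 mm long in y, from 8 to 40 mm up, 20 mm from the rear (+y) edge. Carrier axes: +y from die end to rib end. Home: axes parallel to the press's, this point 105 mm along +y from the press's origin.
- die_top (a point): Centre of the top of the brass die (44 mm in x, 50 mm in y, 6 mm thick) fixed on the carrier; 14 mm above the slab, 105 mm from the rib's centre and 40 mm behind the carrier's front (-y) edge. Axes are the carrier's. With the carrier home it is on the press's axis.
- wrench_drive (a point): Middle of the wrench's steel head, on the screw's vertical axis on top of the press, 115 mm above the slab. The wrench stays on the screw. Its -y axis points along the neck to the knuckle, whose upright pin is 50 mm from the screw's axis. The screw tightens clockwise seen from above, with a light drag (0.3 N m), comes up tight after 0.4 to 0.75 rad, and stays where it is left.
- wrench_grip (a point): Middle of the wrench's round black grip, 115 mm above the slab, 110 mm beyond the knuckle pin (160 mm from the screw's axis when straight). The grip is a level cylinder, 24 mm in diameter and 100 mm long; a bare 16 mm shank joins it to the knuckle. Its -y axis points outward along the handle.
- wrench_break (a joint): Bend at the knuckle, rad: 0 straight, growing as the handle bends clockwise. It stays near 0 until the screw is tight and the grip's middle is pushed with about 15 N; then it gives freely, the push hardly rising any more. From 0.12 it has broken over; above 0.34 it is forced; end stop at 0.42. It springs straight when let go or followed back.
- spool: Bystander: thread spool, 48 mm diameter, 52 mm tall, standing; origin at the centre of its underside.
- rivet_jar: Bystander: small jar, 56 mm diameter, 55 mm tall; origin at the centre of its underside.
- mallet: Bystander: wooden mallet lying flat, about 200 mm long, 44 mm high; origin on the slab under its handle's middle, x axis towards its head.
Not all that is in view belongs to the job. Of the things shaped like the part that bears carrier_rib, the aluminium one is meant.

How it is judged:
By the outcome, as a careful person would: the job done as asked, in the order asked, and still so for the second after the job is handed in, with the robot touching nothing.
It also fails if it takes over 70 s, if anything falls off the work surface, if the arm or the gripper's body presses on something with over 40 N, if the wrist force passes 120 N, or if a joint passes its speed limit or range.

## Robot

A 6-joint arm with a two-finger parallel gripper is mounted at the origin on the work surface. World frame = base frame: x ahead of the robot, y to its left, z up, the work surface at z = 0. Lengths are in mm, angles in degrees, forces in N, time in s.
With the tool pointing down it reaches from about 375 to 900 mm from the base axis. Payload 3.1 kg.
Tool frame: the origin (TCP) lies at the very end of the fingers, on their centre line; the grasp point (between the pads) lies 19 mm behind it (env.grasp_offset is the distance from the TCP to the grasp point, in mm); z points along the fingers, y is the line along which they close (so a half turn about z gives the same grasp; the last joint's range is limited). The gripper opens to 87 mm and grips with 3 to 60 N. Pads are 19 mm wide; open, the fingers measure 117 mm over their backs; the gripper's body (75 mm by 190 mm) begins 51 mm behind the grasp point.
Start: joints at [-82.363, 30.224, 82.088, -0, 67.689, -10.227], TCP at [191.756, -594.833, 222.548] pointing down, gripper open.
Joint ranges: [-176.69, 176.69], [-43.24, 126.21], [12.49, 139.97], [-82, 262], [0, 151.66], [-163.58, 163.58]. Speed limits (degrees/s): [159.86, 159.86, 180, 180, 180, 180].

## Interface

Orientations are given as a 3x3 rotation matrix whose columns are the frame's x, y, z axes.
In Python, from workcell import env, jaws, sensors, viewer, finder gives the robot as it stands. The module is installed in compiled form; this text tells all that it offers. Calls block until the motion is done:
- env.move_ptp(position, orientation): joint-space move of the TCP to a pose.
- env.move_l(position, attitude=None, rate=150, threshold=None): straight line of the TCP; attitude=None keeps the orientation; rate is the mean speed in mm/s. With threshold (N) it stops when the force on the tool has changed by that much, and returns True; else False.
- env.goto_joints(angles): joint-space move.
- jaws.set_gripper(opening): opening from 0.0 (shut) to 1.0 (fully open); the grip force is fixed at half the most; returns when the fingers have stopped.
- env.dwell(seconds).
- env.solve_ik(position, orientation): joint angles nearest the present ones, or None.
- sensors.observe(): the state.
- viewer.read_camera(name): name is "scene" or "top" or "wrist"; returns a dict with "color" (420x560x3 uint8, red, green, blue), "fx", "fy", "cx", "cy" (pixels), "k1" (the pictures are not rectified: a ray, as slopes to the right and down, at radius r is drawn at 1 + k1 r^2 times it, then the intrinsics apply), "cam_to_world" (4x4, takes a point from camera to world coordinates); the wrist camera has in their place "T_tool_cam" (4x4, takes a point from camera to tool coordinates, whose origin is the TCP and whose axes are the flange's). Camera axes: x right, y down, z forward; pixel columns grow to the right and rows downward; lengths in mm; the calibration is good to about 2 mm. A picture is of the moment at which its call begins: read the wrist's pose just before it. There is no depth.
A pose or a line that the arm cannot do raises env.Unreachable and nothing moves.
- env.job_done(): hands the job in; it is judged then, once.
Trained networks look in the newest picture that a camera, given by its name, has taken for a name from the list of things; names that differ only in an ending like _2 or _b are one class to them, and where a whole thing is asked for, a point or a joint stands for the part that bears it (a point fixed in the world has none). Each returns a list of dicts, best first, with "p" (0 to 1); they miss things now and then, are a little off and sometimes report something else, mostly with a low value. They report only what shows in the picture. A call takes as long as a camera call. They do not tell look-alikes from the thing itself.
- finder.trace(camera, name): "mask" (420x560 bool, what is visible of it) and "box" ([centre column, centre row, width, height] in pixels, round what is visible of it).
- finder.landmark_of(camera, name): "uv" ([column, row] in pixels: a listed point, or the origin of a listed thing).
The state is a dict: "t": time; "joint_pos": joint angles; "joint_vel": joint speeds; "effort": joint torques, N m; "ee_pos": TCP position; "ee_rot": TCP orientation; "ft_force": force on the tool from outside, world axes, zero at the start; "wrist_torque": the same for the moment, N m; "width": opening from 0.0 (shut) to 1.0 (fully open); "grip_force": force on a finger pad.
Only numpy, scipy, OpenCV 4.12 (cv2) and the standard library are available. Lean on these libraries where they do the work, as an engineer would, in place of code of your own. Each camera call takes 0.05 s, during which the arm holds its last target. There are 200 camera calls.

## Working session

There is one attempt and no reset: what is moved stays moved. The work goes in short steps, each a Python script; the robot and the scene stay as the last script left them, time stands still between calls to the robot, and variables do not carry over. Pictures are saved under pics/ and viewed, at most 10 in all, crops included, and the job is handed in when it is done.

```bash
mkdir -p pics; cat > h.py <<'E'
import numpy as np, cv2
from workcell import env, jaws, sensors, viewer, finder
def ray(c,uv,T=None):
    x=np.array([(uv[0]-c["cx"])/c["fx"],(uv[1]-c["cy"])/c["fy"]]);u=x.copy()
    for _ in range(30): u=x/(1+c["k1"]*(u@u))
    T=np.array(c["cam_to_world"]) if T is None else T
    d=T[:3,:3]@np.array([u[0],u[1],1]); return T[:3,3],d
def at_z(c,uv,z,T=None):
    o,d=ray(c,uv,T); return o+d*(z-o[2])/d[2]
def tri(rs):
    A=0;b=0
    for o,d in rs:
        d=d/np.linalg.norm(d);P=np.eye(3)-np.outer(d,d);A=A+P;b=b+P@o
    return np.linalg.solve(A,b)
def wrist():
    s=sensors.observe();c=viewer.read_camera("wrist")
    W=np.eye(4);W[:3,:3]=s["ee_rot"];W[:3,3]=s["ee_pos"]
    return c,W@np.array(c["T_tool_cam"])
def save(c,n): cv2.imwrite("pics/"+n,c["color"][:,:,::-1])
def down(a): # tool y axis (closing) at angle a (rad) in world, z down
    y=np.array([np.cos(a),np.sin(a),0]);z=np.array([0,0,-1.]);return np.stack([np.cross(y,z),y,z],1)
E
python3 - <<'E'
from h import *
np.set_printoptions(precision=1,suppress=True)
Z=dict(press=0,press_mouth=0,press_stop=0,carrier_rib=24,die_top=14,wrench_drive=115,wrench_grip=115,spool=0,rivet_jar=0,mallet=0,foot_face=17)
ims=[]
for n in("scene","top"):
    c=viewer.read_camera(n);save(c,n+".png");ims.append(c["color"])
    for k,z in Z.items():
        for r in finder.landmark_of(n,k)[:4]:
            print(n,k,round(r["p"],2),np.array(r["uv"]),at_z(c,r["uv"],z))
s=sensors.observe();print(s["t"],s["ee_rot"],s["ft_force"])
E
```

```text
scene press 0.95 [279.5 237.5] [543.7 -56.9   0. ]
scene press_mouth 0.77 [284.7 243.8] [544.5 -33.2   0. ]
scene press_mouth 0.4 [196.1 260. ] [ 747.8 -119.2    0. ]
scene press_stop 0.34 [281.2 330.2] [687.2 156.8   0. ]
scene carrier_rib 0.97 [300.3 166.1] [ 367.4 -210.5   24. ]
scene carrier_rib 0.82 [405.6 277.5] [384.1 225.4  24. ]
scene carrier_rib 0.78 [408.2 338.9] [486.6 343.9  24. ]
scene die_top 0.96 [361.9 318.9] [531.1 244.5  14. ]
scene die_top 0.96 [265.3 179.4] [ 468.  -233.3   14. ]
scene die_top 0.8 [450.4 282. ] [302.  293.1  14. ]
scene die_top 0.63 [281.2 332. ] [693.5 166.5  14. ]
scene wrench_drive 0.77 [276.9 209.4] [549.4 -54.  115. ]
scene wrench_grip 0.78 [227.9 174. ] [ 582.4 -220.3  115. ]
scene spool 0.56 [280.5 333.1] [692.5 161.7   0. ]
scene spool 0.22 [241.5 139.5] [ 427.7 -422.     0. ]
scene rivet_jar 0.85 [241.1 139.9] [ 429.6 -421.2    0. ]
scene mallet 0.73 [196.2 259.7] [ 747.1 -119.9    0. ]
top press 0.64 [281.6 221.3] [545.6 -67.9   0. ]
top press_mouth 0.92 [266.3 222.5] [541.7 -21.8   0. ]
top press_stop 0.9 [293.9 220.7] [ 547.7 -105.     0. ]
top carrier_rib 0.91 [149.2 239.4] [484.8 327.   24. ]
top carrier_rib 0.7 [332.4 284. ] [ 357.6 -216.4   24. ]
top carrier_rib 0.6 [395.1 261.6] [ 422.9 -403.7   24. ]
top carrier_rib 0.56 [180.5 274.2] [382.8 228.7  24. ]
top die_top 0.67 [339.  250.2] [ 457.6 -238.3   14. ]
top die_top 0.6 [180.7 227.6] [522.5 234.8  14. ]
top wrench_drive 0.91 [279.6 213.7] [549.2 -60.6 115. ]
top wrench_grip 0.87 [331.9 196.3] [ 599.5 -207.2  115. ]
top spool 0.71 [207.7 173.1] [694.7 160.3   0. ]
top rivet_jar 0.9 [397.8 258. ] [ 435.4 -418.4    0. ]
top mallet 0.76 [297.5 158.3] [ 743.  -116.7    0. ]
top mallet 0.69 [267.1 221.5] [544.8 -24.2   0. ]
top foot_face 0.27 [293.8 223.2] [ 537.5 -104.    17. ]
1.2 [[ 1.   0.3  0. ]
 [ 0.3 -1.  -0. ]
 [-0.   0.  -1. ]] [ 0.4 -0.5 -0.2]
```

View pics/scene.png

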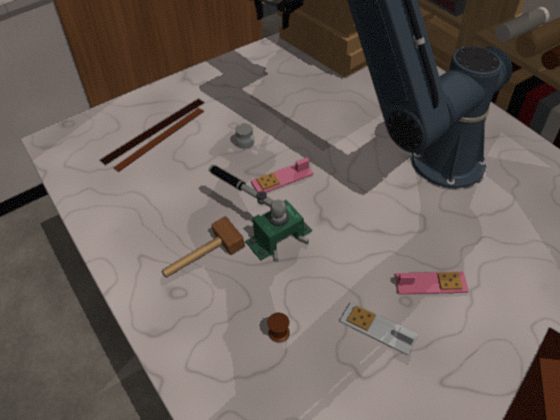

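View pics/top.png

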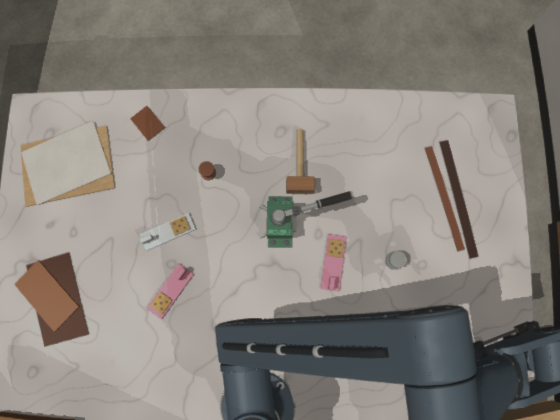

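Things that could be taken for the carrier: the aluminium carrier, with its rib at scene (408,339) and top (149,239), and two pink look-alikes with ribs at scene (300,166) and (405,277). I choose the aluminium one. The press mouth faces world +y, and the wrench handle points to about -75°. Next I'll take one look from above the press and one above the carrier.

```bash
python3 - <<'E'
from h import *
np.set_printoptions(precision=1,suppress=True)
def go(p,a):
    best=min((q for q in (env.solve_ik(p,down(a)),env.solve_ik(p,down(a+np.pi))) if q is not None),key=lambda q:abs(q[5]))
    env.goto_joints(best);print(np.array(best))
Z=dict(press=0,press_mouth=0,press_stop=0,carrier_rib=24,die_top=14,wrench_drive=115,wrench_grip=115)
def look(names,f):
    c,T=wrist();save(c,f)
    print("cam",T[:3,3],T[:3,2])
    for k in names:
        for r in finder.landmark_of("wrist",k)[:2]: print(k,round(r["p"],2),np.array(r["uv"]),at_z(c,r["uv"],Z[k],T))
go([545,-20,330],np.radians(4)); look(["press","press_mouth","press_stop","wrench_drive","wrench_grip"],"w1.png")
go([495,300,250],np.radians(23)); look(["carrier_rib","die_top"],"w2.png")
print(sensors.observe()["t"])
a=cv2.imread("pics/w1.png");b=cv2.imread("pics/w2.png")
cv2.imwrite("pics/w12.png",cv2.resize(np.hstack([a,b]),(800,300)))
E
```

```text
[-13.8  17.6  85.4  -0.   77.  -17.8]
cam [539.9  59.  492.2] [ 0.  -0.3 -1. ]
press 0.8 [278.1 190. ] [545.3 -58.9   0. ]
press_mouth 0.24 [279.  190.7] [546.7 -59.8   0. ]
press_stop 0.64 [273.3 217.8] [ 541.1 -100.9    0. ]
wrench_drive 0.81 [274.7 214.8] [542.2 -59.9 115. ]
wrench_grip 0.94 [304.8 330.9] [ 589.4 -209.6  115. ]
[20.2 24.9 87.1 -0.  68.1 -2.8]
cam [464.8 373.  412.8] [ 0.1 -0.3 -1. ]
carrier_rib 0.9 [281.3 141.6] [482.  337.3  24. ]
carrier_rib 0.57 [164.6 199.5] [384.3 225.6  24. ]
die_top 0.78 [286.8 235.4] [532.  236.5  14. ]
die_top 0.74 [111.6 117.8] [297.4 288.5  14. ]
5.3333
```

View pics/w12.png

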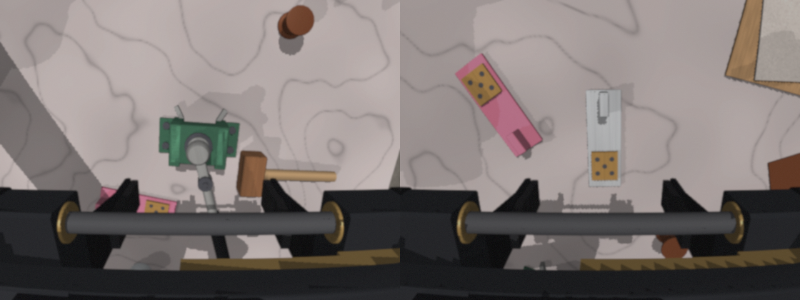

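The left view shows the press with its two lead-ins towards the camera and the wrench pointing away. The right view shows the aluminium carrier with its rib at the top and its die below, and one pink look-alike beside it. I'll take edges from closer crops for the angles.

```bash
python3 - <<'E'
from h import *
np.set_printoptions(precision=1,suppress=True)
c,T=wrist()
for r in finder.trace("wrist","carrier_rib"):
    m=r["mask"]; print(round(r["p"],2),np.array(r["box"]),m.sum())
    v,u=np.nonzero(m); P=np.array([at_z(c,(a,b),9,T)[:2] for a,b in zip(u,v)],np.float32)
    (cx,cy),wh,an=cv2.minAreaRect(P);B=cv2.boxPoints(((cx,cy),wh,an));print((cx,cy),wh,an)
a=cv2.imread("pics/w1.png");b=cv2.imread("pics/w2.png")
A=cv2.resize(a[130:290,200:360],None,fx=2.5,fy=2.5,interpolation=2)
B=cv2.resize(b[110:270,200:360],None,fx=2.5,fy=2.5,interpolation=2)
cv2.imwrite("pics/crop1.png",np.hstack([A,B]))
E
```

```text
0.62 [282.7 191.1  49.6 142.5] 6445
(512.2172241210938, 278.6365661621094) (55.61567687988281, 165.634765625) 24.175207138061523
0.6 [137.3 146.9 124.2 148.5] 7033
(335.8210144042969, 265.2256164550781) (60.48762512207031, 165.72772216796875) 55.692256927490234
```

View pics/crop1.png

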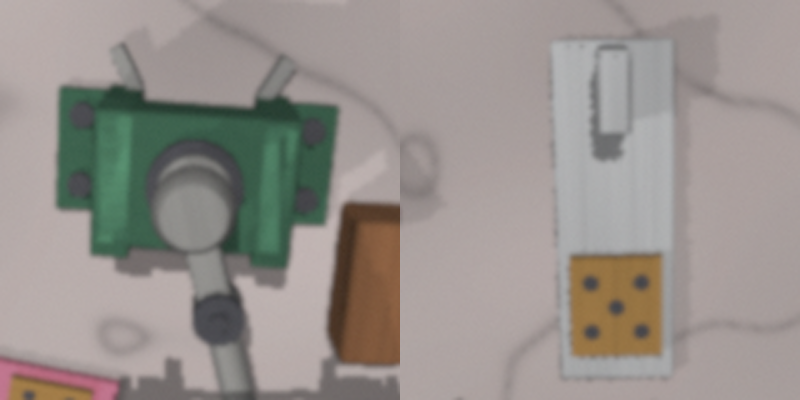

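The carrier measures as a clean 55.6 x 165.6 mm rectangle, with its +y axis at 114.2°. In the crop the press's bolts are at (83,115), (80,185), (312,131) and (306,200), and the lead-in tips at (118,47) and (290,62). I'll convert these to a pose, then grip the carrier.

```bash
python3 - <<'E'
from h import *
np.set_printoptions(precision=1,suppress=True)
c,T=wrist()
W=np.eye(4);W[:3,3]=[545,-20,330]
for a in(4,184):
    W[:3,:3]=down(np.radians(a));T1=W@np.array(c["T_tool_cam"])
    if T1[1,3]>0: break
print(T1[:3,3])
f=lambda u,v,z:at_z(c,(200+u/2.5,130+v/2.5),z,T1)[:2]
for z in(6,10):
    b=[f(*p,z) for p in((83,115),(312,131),(80,185),(306,200))]
    ang=lambda d:np.degrees(np.arctan2(d[1],d[0]))
    print(np.array(b),"ctr",np.mean(b,0),"x ang",ang(b[1]-b[0]),ang(b[3]-b[2]),"y ang",ang(b[0]-b[2]),ang(b[1]-b[3]))
l,r=f(118,47,14),f(290,62,14);print("lead",l,r,(l+r)/2,np.linalg.norm(l-r),ang(r-l))
l,r=f(58,87,8),f(337,107,8);print("flange front",l,r,(l+r)/2,np.linalg.norm(l-r),ang(r-l))
d=f(205,195,130);print("head top",d)
# grip
A=np.radians(24.2);p=[486.6,335.6]
env.move_ptp([*p,80],down(A) if abs(env.solve_ik([*p,80],down(A))[5])<90 else down(A+np.pi))
env.move_l([*p,12.5],rate=120,threshold=8) and print("touch")
jaws.set_gripper(0);s=sensors.observe()
print(s["t"],s["ee_pos"],s["width"]*87,s["grip_force"],s["ft_force"],s["joint_pos"])
E
```

```text
[539.7  59.8 492.4]
[[481.5 -41.1]
 [609.9 -41.3]
 [481.1 -81.8]
 [610.7 -81.8]] ctr [545.8 -61.5] x ang -0.10507750670207816 0.007912454122180898 y ang 89.4291773607009 91.13870457417525
[[482.  -40.3]
 [609.4 -40.5]
 [481.6 -80.6]
 [610.1 -80.6]] ctr [545.8 -60.5] x ang -0.10507750670208345 0.007912454122183436 y ang 89.42917736070089 91.13870457417539
lead [500.  -1.] [593.   -2.7] [546.5  -1.8] 92.94900053367839 -0.998872785942616
flange front [467.5 -25.9] [622.1 -26.4] [544.8 -26.2] 154.6335041013741 -0.17784167946912272
head top [549.4 -46.5]
8.0917 [486.5 335.5  12.5] 13.487886821508113 29.996685655787587 [-0.9 -0.4 -0.6] [23.8 44.9 94.9  0.  40.2 -0.4]
```

```bash
python3 - <<'E'
from h import *
np.set_printoptions(precision=1,suppress=True)
s=sensors.observe();y=s["ee_rot"][:,1];fl=0 if y[0]>0 else np.pi
env.move_l([546,162,12.5],down(np.radians(-.2)+fl),rate=110)
s=sensors.observe();print(s["t"],s["ee_pos"],s["ft_force"],s["wrist_torque"],s["width"]*87)
c,T=wrist();save(c,"w3.png");t=viewer.read_camera("top");save(t,"t3.png")
for r in finder.trace("wrist","carrier_rib")[:1]:
    print(r["p"],np.array(r["box"]))
for k in("die_top","press_mouth"):
    for r in finder.landmark_of("top",k)[:2]:print("top",k,r["p"],at_z(t,r["uv"],14 if k=="die_top" else 0))
    for r in finder.landmark_of("wrist",k)[:2]:print("wrist",k,r["p"],np.array(r["uv"]),at_z(c,r["uv"],14 if k=="die_top" else 0,T))
a=cv2.imread("pics/t3.png")[150:270,180:340]
cv2.imwrite("pics/c3.png",np.hstack([cv2.resize(a,(400,300),interpolation=2),cv2.resize(cv2.imread("pics/w3.png"),(400,300))]))
E
```

```text
9.9083 [545.9 161.9  12.4] [-0.9 -0.9 -2.3] [-0.2 -0.1 -0. ] 13.871949977599453
0.7 [280.  295.  109.6 138.4]
top die_top 0.87 [ 458.7 -230.    14. ]
top die_top 0.83 [293.5 295.1  14. ]
wrist die_top 0.62 [281.4 278.7] [546.9 157.5  14. ]
top press_mouth 0.88 [550.6 -26.3   0. ]
wrist press_mouth 0.51 [544.7 259.3] [697.1 159.8   0. ]
```

View pics/c3.png

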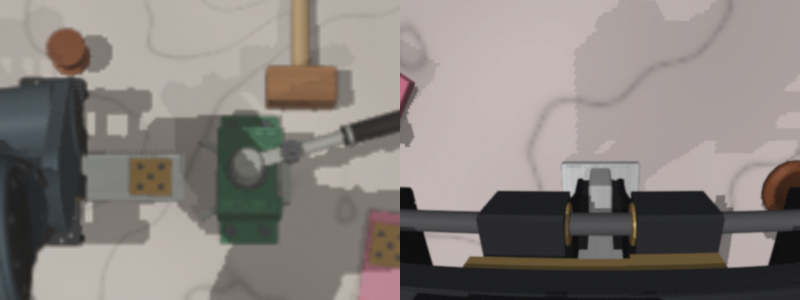

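The carrier lines up with the channel: its die is at (150,177) in the left panel, and the bridge is centred on row 179. I'll slide it in with force guards.

```bash
python3 - <<'E'
from h import *
np.set_printoptions(precision=1,suppress=True)
def st(h):
    s=sensors.observe();print(h,s["t"],s["ee_pos"],s["ft_force"],s["wrist_torque"],s["width"]*87);return s
for y,r in((120,80),(90,40),(70,40),(57,40)):
    h=env.move_l([546,y,12.5],rate=r,threshold=8);st(h)
    if h: break
else:
    h=env.move_l([546,25,12.5],rate=20,threshold=12);st(h)
E
```

```text
False 10.9333 [546.  119.1  12.5] [-0.4 -0.6 -2.1] [-0.2 -0.1 -0.1] 13.537691096541266
False 11.8333 [546.   89.6  12.5] [-1.  -1.6 -3.2] [-0.2 -0.1 -0. ] 13.707594162866853
False 12.4833 [546.   69.4  12.5] [ 0.5 -0.3 -2.9] [-0.2 -0.1  0. ] 13.280821757083956
False 12.9583 [546.1  56.4  12.5] [ 0.1 -0.5 -3.6] [-0.2 -0.1  0. ] 13.615309135705315
True 13.7333 [545.7  46.7  12.5] [0.5 1.2 2.8] [ 0.1 -0.2  0.2] 13.450243829821302
```

```bash
python3 - <<'E'
from h import *
np.set_printoptions(precision=1,suppress=True)
def st(h):
    s=sensors.observe();print(h,s["t"],s["ee_pos"],s["ft_force"],s["wrist_torque"],s["width"]*87);return s
for k in range(2):
    p=sensors.observe()["ee_pos"]
    st(env.move_l([p[0],p[1]-12,12.5],rate=15,threshold=22))
t=viewer.read_camera("top");save(t,"t4.png");t=viewer.read_camera("scene");save(t,"s4.png")
a=cv2.imread("pics/t4.png")[170:260,220:340];b=cv2.imread("pics/s4.png")[180:285,230:370]
cv2.imwrite("pics/c4.png",np.hstack([cv2.resize(a,(400,300),interpolation=2),cv2.resize(b,(400,300),interpolation=2)]))
E
```

```text
True 14.2 [545.7  46.7  12.4] [0.7 1.4 2.5] [ 0.1 -0.2  0.1] 13.848916885713617
True 14.65 [545.7  46.6  12.4] [1.  3.  4.1] [ 0.1 -0.2  0.2] 13.729918255403046
```

View pics/c4.png

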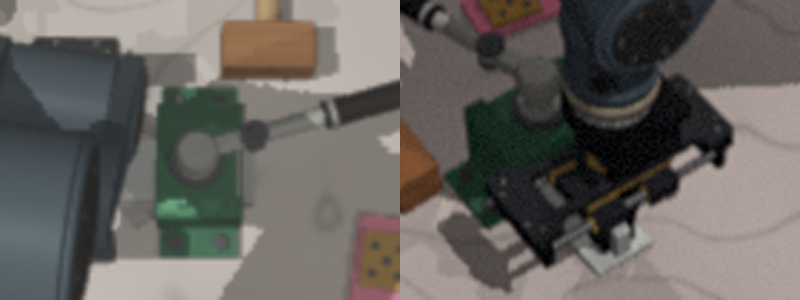

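```bash
python3 - <<'E'
from h import *
np.set_printoptions(precision=2,suppress=True)
jaws.set_gripper(1);
p=sensors.observe()["ee_pos"]
env.move_l([p[0],p[1],70],rate=150)
R=sensors.observe()["ee_rot"]
env.move_ptp([546,40,300],R)
c,T=wrist();save(c,"w5.png");print(sensors.observe()["t"])
for k,z in(("carrier_rib",24),("wrench_drive",115),("wrench_grip",115),("press_stop",0),("press_mouth",0)):
    for r in finder.landmark_of("wrist",k)[:1]:print(k,r["p"],np.array(r["uv"]),at_z(c,r["uv"],z,T))
for r in finder.trace("wrist","carrier_rib")[:1]:
    v,u=np.nonzero(r["mask"]);P=np.array([at_z(c,(a,b),9,T)[:2] for a,b in zip(u,v)],np.float32);print(r["p"],cv2.minAreaRect(P),P.max(0),P.min(0))
np.save("T5.npy",T)
v=int(210);cv2.imwrite("pics/c5.png",cv2.resize(cv2.imread("pics/w5.png")[60:300,130:430],(750,600),interpolation=2))
E
```

```text
17.6
carrier_rib 0.98 [157.8 348.1] [ 359.09 -216.96   24.  ]
wrench_drive 0.75 [281.7 280.5] [544.92 -59.52 115.  ]
wrench_grip 0.71 [281.6 243.9] [545.31 -17.18 115.  ]
0.86 ((428.15142822265625, -221.67840576171875), (63.64527893066406, 157.8057861328125), 83.47947692871094) [ 509.26 -191.56] [ 346.48 -260.65]
```

View pics/c5.png

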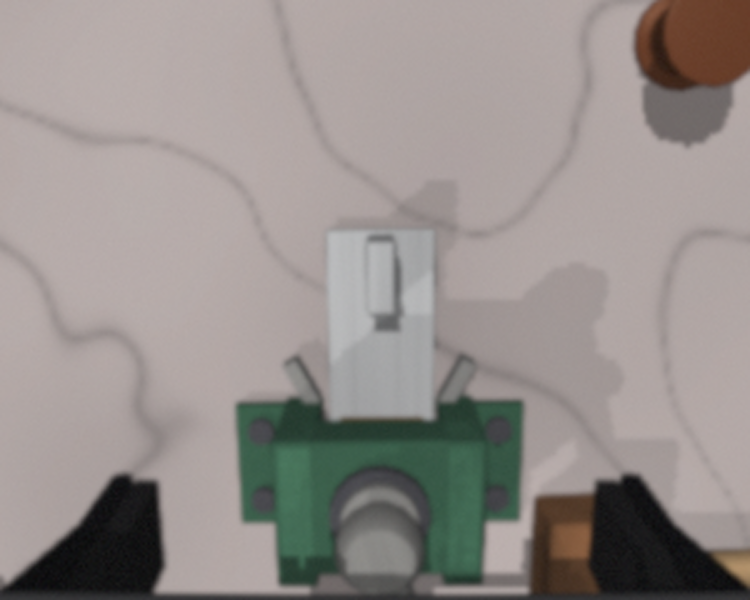

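The carrier is centred and straight. Its rear edge lies 67 mm beyond the lead-in tips, which is exactly the home value (125 - 58), and three pushes stopped at the same spot. So the screw axis is at about (545.8, -58.4). Next I'll push the wrench grip clockwise with the closed fingers.

```bash
cat > wr.py <<'E'
from h import *
O=np.array([545.8,-58.4])
def pose(phi,off=21.5): # phi handle angle (rad), finger centre off mm on its CCW side
    return [*(O+160*np.array([np.cos(phi),np.sin(phi)])+off*np.array([-np.sin(phi),np.cos(phi)])),96.],down(phi)
def F(phi,f0): 
    return float((np.array(sensors.observe()["ft_force"])-f0)@[-np.sin(phi),np.cos(phi),0])
E
python3 - <<'E'
from wr import *
np.set_printoptions(precision=1,suppress=True)
ph=np.radians(-74)
jaws.set_gripper(0)
p,R=pose(ph,38);env.move_ptp([p[0],p[1],250],R)
print(env.move_l(p,rate=150,threshold=8));env.dwell(.2)
f0=np.array(sensors.observe()["ft_force"]);print(f0,sensors.observe()["joint_pos"],sensors.observe()["t"])
log=[];tight=None;d=np.radians(6);step=2
while d>np.radians(-62):
    d-=np.radians(step);p,R=pose(ph+d);env.move_l(p,R,rate=35)
    f=F(ph+d,f0);log.append((round(np.degrees(d),1),round(f,1)))
    if f>6: step=.7
    if f>11: break
print(log,sensors.observe()["t"]);np.save("st.npy",[*f0,ph+d])
E
```

```text
False
[ 0.1 -0.3  0.5] [-27.6  41.3  82.7  -0.   55.9  46.4] 21.8167
[(np.float64(4.0), -0.5), (np.float64(2.0), 0.3), (np.float64(0.0), -0.6), (np.float64(-2.0), 0.5), (np.float64(-4.0), 0.6), (np.float64(-6.0), -0.0), (np.float64(-8.0), 0.4), (np.float64(-10.0), 1.4), (np.float64(-12.0), 1.1), (np.float64(-14.0), 0.4), (np.float64(-16.0), 0.9), (np.float64(-18.0), 0.4), (np.float64(-20.0), 0.8), (np.float64(-22.0), 0.9), (np.float64(-24.0), 0.3), (np.float64(-26.0), 0.4), (np.float64(-28.0), -1.0), (np.float64(-30.0), 0.0), (np.float64(-32.0), -0.9), (np.float64(-34.0), 1.1), (np.float64(-36.0), 7.8), (np.float64(-36.7), 9.8), (np.float64(-37.4), 12.8)] 28.8
```

```bash
python3 - <<'E'
from wr import *
s=np.load("st.npy");f0=s[:3];ph=s[3];log=[];b=None
while True:
    ph-=np.radians(.7);p,R=pose(ph);env.move_l(p,R,rate=25);f=F(ph,f0);log.append((round(float(np.degrees(ph)),1),round(f,1)))
    if b is None and f>13.5: b=ph
    if f>24 or (b is not None and b-ph>np.radians(8.0)) or ph<np.radians(-128): break
print(log,sensors.observe()["t"]);np.save("st.npy",[*f0,ph])
for n,sl in(("top",(slice(170,260),slice(240,360))),("scene",(slice(150,255),slice(190,330)))):
    c=viewer.read_camera(n);save(c,n+"6.png")
cv2.imwrite("pics/c6.png",np.hstack([cv2.resize(cv2.imread("pics/top6.png")[170:260,240:360],(400,300),interpolation=2),cv2.resize(cv2.imread("pics/scene6.png")[140:245,210:350],(400,300),interpolation=2)]))
E
```

```text
[(-112.1, 13.8), (-112.8, 13.6), (-113.5, 14.1), (-114.2, 14.5), (-114.9, 13.8), (-115.6, 13.8), (-116.3, 14.4), (-117.0, 13.5), (-117.7, 15.5), (-118.4, 14.3), (-119.1, 15.3), (-119.8, 15.1), (-120.5, 14.5)] 32.05
```

View pics/c6.png

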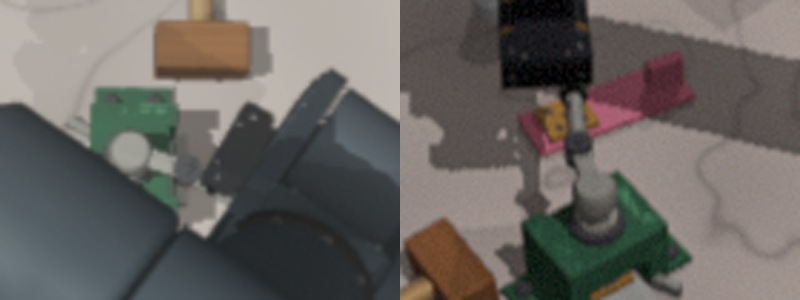

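The force has levelled off at about 14 N for 8.5° of travel, which is a bend of about 0.22 rad, and the picture shows a kink at the knuckle at (578,145). Now I'll follow the handle back slowly, leave it and check.

```bash
python3 - <<'E'
from wr import *
np.set_printoptions(precision=1,suppress=True)
s=np.load("st.npy");f0=s[:3];ph=s[3];log=[]
while ph<np.radians(-103):
    ph+=np.radians(1.5);p,R=pose(ph);env.move_l(p,R,rate=30);log.append((round(float(np.degrees(ph)),1),round(F(ph,f0),1)))
print(log)
p,R=pose(ph,40);env.move_l(p,rate=100);env.move_l([p[0],p[1],260],rate=150)
env.move_ptp([546,40,330],down(0));print(sensors.observe()["t"],sensors.observe()["ft_force"])
c,T=wrist();save(c,"w7.png");t=viewer.read_camera("top");save(t,"t7.png")
for n,cc in(("top",t),):
    for k in("wrench_drive","wrench_grip","spool","rivet_jar","mallet"):
        for r in finder.landmark_of(n,k)[:1]:print(k,r["p"],at_z(cc,r["uv"],115 if "wr" in k else 0))
cv2.imwrite("pics/c7.png",np.hstack([cv2.resize(cv2.imread("pics/t7.png")[170:290,240:400],(400,300),interpolation=2),cv2.resize(cv2.imread("pics/w7.png")[100:310,140:420],(400,300),interpolation=2)]))
E
```

```text
[(-119.0, 14.1), (-117.5, 13.5), (-116.0, 14.6), (-114.5, 14.3), (-113.0, 13.2), (-111.5, 13.4), (-110.0, 8.3), (-108.5, 3.4), (-107.0, -0.2), (-105.5, -1.0), (-104.0, -1.2), (-102.5, 0.0)]
38.45 [0.1 0.  0.2]
wrench_drive 0.87 [544.1 -59.5 115. ]
wrench_grip 0.62 [ 496.9 -206.8  115. ]
rivet_jar 0.54 [ 438.5 -401.6    0. ]
mallet 0.78 [ 745.6 -119.5    0. ]
```

View pics/c7.png

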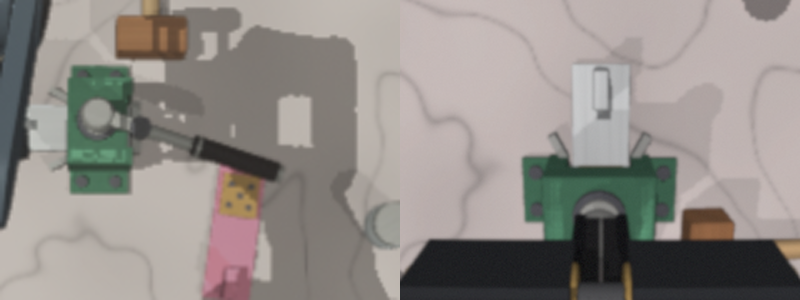

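The handle is straight again: the force dropped to zero at -107°, and the image matches the straight starting geometry mirrored. The clamp has stayed where it was left, the carrier is still home, and the mallet and jar show no sign of having moved. The arm is clear of everything.

```bash
python3 -c "
from h import *
print(env.job_done())"
```

```text
the job is handed in; nothing more can be done
None
```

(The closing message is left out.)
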